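# Lock out the sealer's isolator and prove it dead

## Robot

A 6-joint arm with a two-finger parallel gripper is mounted at the origin on a cart in front of the work surface, level with it; the furniture and walls round the work are solid. World frame = base frame: x ahead of the robot, y to its left, z up, the work surface at z = 0. Lengths are in m, angles in rad, forces in N, time in s.
With the tool pointing down it reaches from about 0.35 to 0.775 m from the base axis. Payload 5.5 kg.
Tool frame: the origin (TCP) lies on the centre line of the jaws, within the pads' length; the fingertips stand 8 mm ahead of it and the grasp point (between the pads) lies 11 mm behind it; z points along the fingers, y is the direction in which the jaws open and shut (so a half turn about z gives the same grasp; the last joint's range is limited). The gripper opens to 85 mm and grips with 20 to 120 N. Pads are 22 mm wide; open, the fingers measure 114 mm over their backs; the gripper's body (76 mm by 85 mm) begins 54 mm behind the grasp point. The pads swing forward as they close: fully open they stand 13 mm farther back than shut.
Start: joints at [-1.285, 0.313, 0.046, 1.304, 0, 1.431], TCP at [0.238, -0.524, 0.239] pointing down, gripper open.
Joint ranges: [-2.76, 2.76], [-0.86, 1.69], [-1.03, 1.26], [-2.2, 2.34], [-1.47, 1.5], [-3.14, 3.14]. Speed limits (rad/s): [2.57, 2.57, 3.14, 3.14, 3.14, 3.14].

## Interface

Orientations are given as a unit quaternion [w, x, y, z].
In Python, from workcell import env gives the robot as it stands. The module is installed in compiled form; this text tells all that it offers.
- The arm moves only by the tool play_rows, never from a script. Its argument "steps" is a list of rows, each an object with "claw": the closure in counts, from 0 (fully open) to 255 (shut); "dp": the shift along the tool's x, y, z in m, a list of three; "angular": the turn, a rotation vector about the tool's x, y, z in degrees, a list of three. In form: [{"claw": claw, "dp": [dx, dy, dz], "angular": [wx, wy, wz]}, ...]. A call has exactly 8 rows; each row shifts and turns the commanded pose from where the row before left it, along the tool's axes as they then stand; what a row does not reach is not made up. A row lasts 1/12 s, in which the tool goes at most 41.7 mm and 7.16 degrees, less where a joint would pass 70% of its speed; a pose out of reach is approached as far as the arm can. A call is refused whole if a number of a shift passes 0.0417 or a number of a turn 7.16, either way. A call with a gripper value outside its range is refused whole. The fingers move at their own pace and stop on an object; "force" is the grip in N (left out, the last holds). Time passes only in rows, so rows that do not move let the fingers close, or fill a call up. It gives the time, the measured TCP pose, the force and the opening at its end, in the units of the state.
- env.get_state(): the state, without advancing time (a new reading comes with each control period).
- env.read_camera(name): name is "side" or "top" or "wrist"; returns (picture, depth): 384x512x3 uint8, red, green, blue; 384x512 float32, m along the optical axis (not along the pixel's ray), 0 where there is no reading.
- env.calibration(name): a dict with "fx", "fy", "cx", "cy" (pixels), "world_from_camera" (4x4, takes a point from camera to world coordinates); the wrist camera has in their place "hand_eye" (4x4, takes a point from camera to tool coordinates, whose origin is the TCP and whose axes are the flange's). Camera axes: x right, y down, z forward; pixel columns grow to the right and rows downward; lengths in m; the calibration is good to about 2 mm. A picture is of the moment at which its call begins: read the wrist's pose just before it. calibration takes no time and is no camera call.
- env.hand_in(): hands the job in, once; it reports no verdict.
The state is a dict: "clock": time; "joint_pos": joint angles; "qvel": joint speeds; "tau": joint torques, N m; "tcp_pos": TCP position; "orientation": TCP orientation; "wrist_force": force on the tool from outside, world axes, zero at the start; "ft_torque": the same for the moment, N m; "finger_gap": finger opening in m.
Only numpy, scipy, OpenCV 4.12 (cv2) and the standard library are available. Lean on these libraries where they do the work, as an engineer would, in place of code of your own. Each camera call takes 0.05 s, during which the arm holds its last target. There are 200 camera calls.

## Task

Lock out the isolator on the packing table before the sealer is serviced: first swing its red handle all the way to off, then swing the steel hasp leaf until its padlock hole lines up under the hole in the handle's tip. Then take the red lock from its stand, put its pin down through both holes until the lock body rests on the handle, let go of it, and after that press the green test button fully in and let it come back, leaving the two tape rolls where they are.

Things in the scene. Friction and masses are not known exactly. Their poses are not given: they have to be found in the camera images.
- face_center (a point): centre of the sloping front face of the fixed grey isolator box (270 wide, 232 deep, 170 high). Axes: x up the slope, y left along the face, z straight out of it, up and toward the robot (face normal 35 deg from vertical, so a tool square to it is tilted 35 deg). In this frame, mm: handle pivot x 10, y 95; hasp pivot x 10, y -90; button x -75, y 60; holes meet at x 10, y -5; 14 high lamp x -75, y -55
- handle (a joint): angle of the red isolator handle about its pivot, axis = face z, rad. 0 = off: against its stop, pointing right (face -y) to the hasp pivot; 1.57 = on: pointing up the slope. It starts near on, stays where it is left and takes about 0.3 N m to turn
- handle_grip (a point): middle of the handle's bar, 45 mm from its pivot, 42 mm out from the face. Bar 18 mm wide, 25 to 55 mm out from the face, from 20 mm behind the pivot to 68 mm ahead of it; below it a hub of radius 24 to 30 round the pivot. Axes turn with the handle and equal the face's at off: -y points along the bar to the tip, x across it
- handle_hole (a point): centre of the padlock hole (15 mm across) at the upper side of the handle's flat tip, 100 mm from the pivot, 30 mm out from the face. The tip is a plate 44x44 mm, 5 thick. Axes as handle_grip
- hasp (a joint): angle of the steel hasp leaf about its pivot, rad. 0 = pointing left (face +y) to the handle's pivot, its hole then exactly under that of the handle at off; it grows (turning about face -z) to 1.57 = pointing up the slope. There is no stop at 0 (range -0.45 to 1.6). It starts swung up the slope, stays where it is left and takes about 0.2 N m to turn
- hasp_grip (a point): where to grip the black upright fin on the leaf, 34 mm from the leaf's pivot, 44 mm out from the face. Fin 12 mm thick, 34 long along the leaf, 21 to 58 mm out from the face; the leaf under it is a 34 wide plate, upper side 21 mm out. Axes turn with the leaf: y along the leaf from pivot to hole, x across the fin
- hasp_hole (a point): centre of the hasp leaf's padlock hole (15 mm across) at the leaf's upper side, 85 mm from its pivot and 21 mm out from the face, so 9 mm below handle_hole when lined up (4 mm air between the plates; 16 mm air between leaf and face). The leaf's end is 40x44 mm, 5 thick. Axes as hasp_grip
- test_button (a joint): travel of the round green test button (30 mm across), m: 0 = out, 0.008 = fully in; it springs back and needs 5 N to be fully in
- test_button_top (a point): centre of the top of the test button's cap; it is pressed along face -z (moves with the cap)
- lock_center (a point): centre of the body of the loose red lock: body 36 (own x) x 40 (own y) x 44 mm (own z), 150 g; from the centre of its underside a steel pin of 10 mm diameter with tapered tip points down 26 mm. It starts upright in a hole of the grey stand, body resting on the stand's top
- lock_neck (a point): on the lock, centre of the body's underside where the pin begins, 22 mm below lock_center (own -z)
- lock_pin (a point): on the lock's pin axis, 9 mm below the body's underside: lies at hasp_hole when the lock is seated
- lock: the lock itself; origin at the centre of the body's underside, z up along the pin axis away from the pin's tip
- lock_stand: fixed grey stand block 70x70x40 mm on a thin black foot of 84x84, origin at the centre of its underside; the lock's pin stands in the 15 mm hole in the middle of its top at z = 40 mm
- tape_roll_center (a point): beige tape roll, 96 mm across, 45 high, lying on the table to the left of the box; this point is on its axis 20 mm above its underside. To be left alone
- paper_roll_center (a point): flat masking tape roll, 100 mm across, 25 high, lying on the table behind the lock stand; this point is on its axis 20 mm above its underside. To be left alone
Things that resemble listed ones, but are neither listed nor needed, are in the scene too. Of the things that look like the lock, the smaller one is meant.

How it is judged:
By the outcome, as a careful person would: the job done as asked, in the order asked, and still so for the second after the job is handed in, with the robot touching nothing.
It also fails if it takes over 72 s, if anything falls off the work surface, if the arm or the gripper's body presses on something with over 40 N, if the wrist force passes 120 N, or if a joint passes its speed limit or range.

## Working session

There is one attempt and no reset: what is moved stays moved. The work goes in short steps, Python scripts to look and compute and a tool call to move; the robot and the scene stay as the last step left them, time stands still between calls to the robot, and variables do not carry over. Pictures are saved under pics/ and viewed, about 8 in all and at most 12, crops included, and the job is handed in when it is done.

Besides the shell and the picture viewer there is one more tool, called after ">>>" as a command line: name --argument value ..., lists and objects as JSON in quotes. play_rows: Moves the arm, as the interface text tells. Its arguments: {"type":"object","properties":{"steps":{"type":"array","items":{"type":"object","properties":{"claw":{"type":"number"},"dp":{"type":"array","items":{"type":"number"}},"angular":{"type":"array","items":{"type":"number"}}}}},"force":{"type":"number"}},"required":["steps"]}

```bash
mkdir -p pics; ls
python3 - <<'E'
from workcell import env
import cv2,numpy as np
s=env.get_state();print({k:np.round(v,3).tolist() for k,v in s.items()})
for n in("side","top"):
    p,d=env.read_camera(n);np.savez(f"/tmp/{n}.npz",p=p,d=d)
    cv2.imwrite(f"pics/{n}0.png",p[:,:,::-1]); c=env.calibration(n); print(n,c['fx'],c['cx'],c['cy'],np.round(c['world_from_camera'],3).tolist(), (d>0).mean())
a=[cv2.imread(f"pics/{n}0.png") for n in("top","side")]
E
```

```text
pics
{'clock': 0.0, 'joint_pos': [-1.285, 0.314, 0.045, 1.304, -0.0, 1.431], 'qvel': [-0.001, 0.002, 0.0, 0.0, 0.001, 0.0], 'tau': [0.001, -48.063, 29.853, 0.019, -0.0, -0.0], 'tcp_pos': [0.237, -0.523, 0.238], 'orientation': [-0.001, 0.977, 0.211, -0.0], 'wrist_force': [0.136, 0.631, -0.5], 'ft_torque': [-0.002, 0.063, 0.024], 'finger_gap': 0.086}
side 377.6462581170824 253.97152502311434 191.96899061258645 [[-0.942, -0.109, 0.318, 0.232], [-0.337, 0.313, -0.888, 0.926], [-0.003, -0.943, -0.331, 0.401], [0.0, 0.0, 0.0, 1.0]] 0.9958292643229166
top 463.4866047803509 249.0095810810527 191.1068937320837 [[0.027, -0.988, 0.151, 0.326], [-1.0, -0.025, 0.015, 0.165], [-0.011, -0.151, -0.988, 1.182], [0.0, 0.0, 0.0, 1.0]] 0.9961293538411459
```

View pics/top0.png

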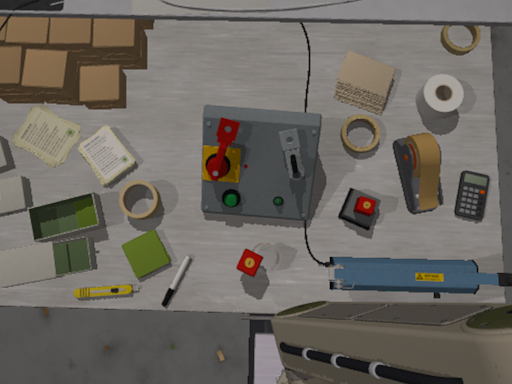

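View pics/side0.png

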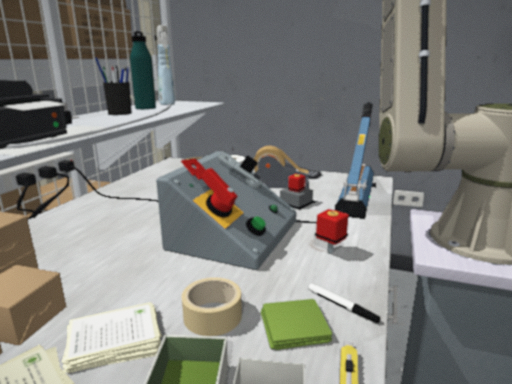

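Two objects look like the lock. The one at top (250,262) is larger and sits on a clear stand. The one at top (366,205) is smaller and sits on a grey block with a black foot, so it fits the description. The green button is at (231,199) and the lamp at (278,201). Next I'll measure the face and confirm the lock in a crop.

```bash
cat > h.py <<'E'
import numpy as np,cv2
from workcell import env
def cloud(n,d):
    c=env.calibration(n);v,u=np.mgrid[:384,:512]
    P=np.stack([(u-c['cx'])/c['fx']*d,(v-c['cy'])/c['fy']*d,d],-1)
    T=c['world_from_camera'];return P@T[:3,:3].T+T[:3,3]
def ray(n,uv,T=None):
    c=env.calibration(n);T=c['world_from_camera'] if T is None else T
    r=np.array([(uv[0]-c['cx'])/c['fx'],(uv[1]-c['cy'])/c['fy'],1.]);return T[:3,3],T[:3,:3]@r
def hit(n,uv,p0,nrm,T=None):
    o,r=ray(n,uv,T);return o+r*(np.dot(p0-o,nrm)/np.dot(r,nrm))
def masks(p):
    h=cv2.cvtColor(p,cv2.COLOR_RGB2HSV);H,S,V=[h[...,i].astype(int) for i in range(3)]
    return dict(red=((H<8)|(H>172))&(S>150)&(V>60),green=(H>60)&(H<90)&(S>120),yellow=(H>18)&(H<32)&(S>150),grey=(S<70)&(V<140)&(V>50))
E
python3 - <<'E'
from h import *
for n in("top","side"):
    z=np.load(f"/tmp/{n}.npz");p,d=z['p'],z['d'];W=cloud(n,d);m=masks(p)
    if n=="top":
        sel=np.zeros(d.shape,bool);sel[105:222,200:322]=1;g=sel&m['grey']&(W[...,2]>.02)
        Q=W[g];
        for it in range(30):
            if it==0:
                # ransac
                rng=np.random.default_rng(0);best=0
                for _ in range(500):
                    a=Q[rng.choice(len(Q),3,0)];nn=np.cross(a[1]-a[0],a[2]-a[0]);nn/=np.linalg.norm(nn)+1e-9;k=abs((Q-a[0])@nn)<.003
                    if k.sum()>best:best=k.sum();K=k
            c0=Q[K].mean(0);nn=np.linalg.svd(Q[K]-c0)[2][2];nn*=np.sign(nn[2]);K=abs((Q-c0)@nn)<.003
        print("plane",c0,nn,np.degrees(np.arccos(nn[2])),K.sum(),len(Q))
        up=np.array([0,0,1.]);y=np.cross(nn,up-0*nn);y=np.cross(up,nn);y/=np.linalg.norm(y);
        y=-y if y[1]<0 else y;x=np.cross(y,nn);R=np.c_[x,y,nn]
        k=sel&(abs((W-c0)@nn)<.004)&~m['red'];k=k&(W[...,2]>.005)
        mm=cv2.morphologyEx(k.astype(np.uint8),cv2.MORPH_OPEN,np.ones((3,3)));cn=max(cv2.findContours(mm,0,1)[0],key=cv2.contourArea)
        L=np.array([ (hit(n,q,c0,nn)-c0)@R for q in cn[:,0].astype(float)])[:,:2].astype(np.float32)
        print("rect",cv2.minAreaRect(L*1000),"R",R.tolist())
        rc=cv2.minAreaRect(L);C=c0+R[:,0]*rc[0][0]+R[:,1]*rc[0][1];print("C0",C)
        np.savez('/tmp/f.npz',C=C,R=R)
    else: d_=(W-c0)@nn
    for col in("green","red","yellow"):
        nc,lab,st,ce=cv2.connectedComponentsWithStats(m[col].astype(np.uint8))
        for i in range(1,nc):
            if st[i,4]>25:
                w=np.median(W[lab==i],0);print(n,col,st[i].tolist(),ce[i].round(1),"world",w.round(4),"face",((w-C)@R*1000).round(1))
z=np.load('/tmp/top.npz')['p'];cv2.imwrite('pics/crop1.png',cv2.resize(z[100:285,195:395,::-1],None,fx=3.2,fy=3.2,interpolation=2))
E
```

```text
plane [0.54215762 0.14614439 0.10136648] [-0.57171728  0.03279732  0.81979491] 34.9357316573139 6858 9719
rect ((-0.2022247314453125, 14.797935485839844), (253.18069458007812, 267.20147705078125), 0.0770534947514534) R [[0.8184492964682024, 0.05727217293798251, -0.5717172791840966], [-0.04695143564039416, 0.9983586020097998, 0.03279732434733207], [0.5726572376230046, -0.0, 0.819794906179582]]
C0 [0.54283966 0.16092756 0.1012507 ]
top green [224, 193, 14, 14, 148] [230.3 199.5] world [0.4725 0.2268 0.0758] face [-75.2  61.7  21.5]
top green [274, 197, 8, 8, 53] [277.5 200.8] world [0.4734 0.1111 0.066 ] face [-74.7 -53.7   9.2]
top red [207, 118, 33, 63, 845] [222.2 147.3] world [0.5839 0.244  0.1732] face [70.9 85.3 38.2]
top red [354, 196, 22, 19, 243] [364.4 205.5] world [ 0.4647 -0.0932  0.0818] face [ -63.1 -258.2   20.4]
top red [237, 249, 26, 27, 340] [249.2 262.2] world [0.3245 0.1766 0.0919] face [-184.8    3.1  117.7]
top yellow [203, 145, 15, 36, 248] [207.3 159.2] world [0.5711 0.2841 0.1195] face [ 27.8 124.6   2.8]
top yellow [218, 148, 23, 35, 451] [232.3 165.2] world [
[... 598 characters left out ...]
149] [257.5 223.4] world [0.4719 0.2374 0.0741] face [-77.2  72.3  20.8]
side red [182, 159, 55, 53, 1001] [212.7 185.4] world [0.5537 0.2603 0.1578] face [36.6 99.9 43.4]
side red [289, 175, 16, 16, 216] [296.1 182.4] world [ 0.4644 -0.0801  0.0685] face [ -71.7 -245.1   10.1]
side red [317, 210, 32, 34, 767] [331.5 226. ] world [0.3222 0.1978 0.073 ] face [-198.6   24.2  104.2]
side yellow [359, 135, 5, 9, 32] [360.9 139. ] world [ 0.3061 -0.2031  0.1804] face [-131.3 -377.   188.3]
side yellow [194, 190, 48, 38, 470] [217.5 210.3] world [0.5392 0.2762 0.0988] face [ -9.8 114.8   3.9]
side yellow [341, 347, 16, 37, 305] [348.5 364.4] world [0.2517 0.5076 0.0146] face [-304.2  329.4  106.8]
```

View pics/crop1.png

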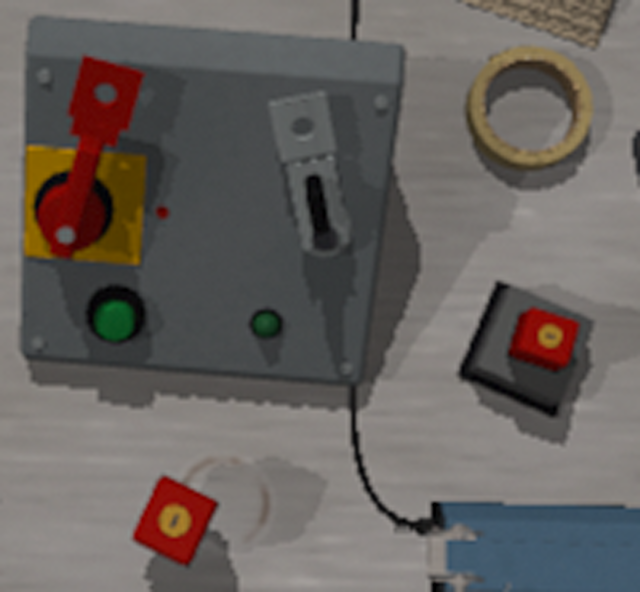

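```bash
cat >> h.py <<'E'
from scipy.spatial.transform import Rotation as Ro
F=np.load('/tmp/f.npz');C,R=F['C']+0,F['R']
def f2w(x,y,z): return C+R@(np.array([x,y,z])/1000)
def w2f(p): return (np.asarray(p)-C)@R*1000
def pose(s=None):
    s=s or env.get_state();q=s['orientation'];T=np.eye(4);T[:3,:3]=Ro.from_quat([q[1],q[2],q[3],q[0]]).as_matrix();T[:3,3]=s['tcp_pos'];return T
def faceR(phi): # tool z into face; tool x at angle phi (deg, from face +x toward +y)
    a=np.radians(phi);x=R@[np.cos(a),np.sin(a),0];z=-R[:,2];return np.c_[x,np.cross(z,x),z]
def mk(Rm,p): T=np.eye(4);T[:3,:3]=Rm;T[:3,3]=p;return T
def rows(A,B,n=None,screw=True):
    from scipy.linalg import logm,expm
    D=np.linalg.inv(A)@B;rv=Ro.from_matrix(D[:3,:3]).as_rotvec(degrees=True)
    if n is None: n=max(1,int(np.ceil(max(np.abs(rv).max()/7.1,np.linalg.norm(D[:3,3])/.04))))
    L=np.real(logm(D))/n;E=expm(L);r=Ro.from_matrix(E[:3,:3]).as_rotvec(degrees=True)
    print(n,"rows dp",E[:3,3].round(4).tolist(),"ang",r.round(2).tolist(),"mid",[(A@expm(L*k))[:3,3].round(3).tolist() for k in np.linspace(0,n,5)[1:]])
    return n
E
python3 - <<'E'
from h import *
C+=R[:,1]*.0015;np.savez('/tmp/f.npz',C=C,R=R)
h=hit('top',(227.8,129.1),f2w(0,0,30),R[:,2]);a=w2f(h);print('handle hole',a,np.degrees(np.arctan2(a[0]-10,-(a[1]-95))),np.hypot(a[0]-10,a[1]-95))
h=hit('top',(289.4,139.4),f2w(0,0,21),R[:,2]);a=w2f(h);print('hasp hole',a,np.degrees(np.arctan2(a[0]-10,a[1]+90)),np.hypot(a[0]-10,a[1]+90))
print(env.calibration('wrist'))
A=pose();B=A.copy();B[:3,3]+=[0,0.05,.12]
w=f2w(40,20,190);print('via',w)
M=mk(faceR(180),w);rows(A,M)
rows(M,mk(faceR(180),f2w(60,135,110)))
E
```

```text
handle hole [104.56547942  72.49017637  30.        ] 76.6108088081758 97.20762345706889
hasp hole [ 88.64042557 -66.37103703  21.        ] 73.27613744427542 82.11360681711916
{'fx': 322.8820312396687, 'fy': 322.8820312396687, 'cx': 252.73565279309605, 'cy': 191.2526718993751, 'hand_eye': array([[ 1.88499839e-04, -9.65606603e-01, -2.60007408e-01,
         6.50157008e-02],
       [ 9.99999190e-01, -1.45250719e-04,  1.26440528e-03,
         1.40517395e-03],
       [-1.25868435e-03, -2.60007436e-01,  9.65605794e-01,
        -1.34322296e-01],
       [ 0.00000000e+00,  0.00000000e+00,  0.00000000e+00,
         1.00000000e+00]])}
via [0.4681827  0.1867457  0.27991803]
21 rows dp [0.0429, 0.0205, -0.0115] ang [-2.19, -0.55, -6.96] mid [[0.474, -0.461, 0.299], [0.621, -0.26, 0.339], [0.618, -0.008, 0.335], [0.468, 0.187, 0.28]]
4 rows dp [-0.005, 0.0288, 0.02] ang [0.0, -0.0, 0.0] mid [[0.485, 0.215, 0.266], [0.503, 0.242, 0.253], [0.52, 0.27, 0.239], [0.537, 0.298, 0.226]]
```

>>> play_rows --steps '[{"claw":0,"dp":[0.0375,0.018,-0.01],"angular":[-1.92,-0.48,-6.09]},{"claw":0,"dp":[0.0375,0.018,-0.01],"angular":[-1.92,-0.48,-6.09]},{"claw":0,"dp":[0.0375,0.018,-0.01],"angular":[-1.92,-0.48,-6.09]},{"claw":0,"dp":[0.0375,0.018,-0.01],"angular":[-1.92,-0.48,-6.09]},{"claw":0,"dp":[0.0375,0.018,-0.01],"angular":[-1.92,-0.48,-6.09]},{"claw":0,"dp":[0.0375,0.018,-0.01],"angular":[-1.92,-0.48,-6.09]},{"claw":0,"dp":[0.0375,0.018,-0.01],"angular":[-1.92,-0.48,-6.09]},{"claw":0,"dp":[0.0375,0.018,-0.01],"angular":[-1.92,-0.48,-6.09]}]'

```text
clock: 0.77
tcp_pos: [0.5308, -0.4063, 0.3137]
orientation: [0.134, 0.793, 0.594, -0.004]
wrist_force: [0.2, -0.4, 0.4]
finger_gap: 0.0853
```

>>> play_rows --steps '[{"claw":0,"dp":[0.0375,0.018,-0.01],"angular":[-1.92,-0.48,-6.09]},{"claw":0,"dp":[0.0375,0.018,-0.01],"angular":[-1.92,-0.48,-6.09]},{"claw":0,"dp":[0.0375,0.018,-0.01],"angular":[-1.92,-0.48,-6.09]},{"claw":0,"dp":[0.0375,0.018,-0.01],"angular":[-1.92,-0.48,-6.09]},{"claw":0,"dp":[0.0375,0.018,-0.01],"angular":[-1.92,-0.48,-6.09]},{"claw":0,"dp":[0.0375,0.018,-0.01],"angular":[-1.92,-0.48,-6.09]},{"claw":0,"dp":[0.0375,0.018,-0.01],"angular":[-1.92,-0.48,-6.09]},{"claw":0,"dp":[0.0375,0.018,-0.01],"angular":[-1.92,-0.48,-6.09]}]'

```text
clock: 1.43
tcp_pos: [0.6251, -0.0981, 0.337]
orientation: [0.241, 0.453, 0.858, -0.008]
wrist_force: [1.0, 0.5, -0.6]
finger_gap: 0.0856
```

>>> play_rows --steps '[{"claw":0,"dp":[0.0375,0.018,-0.01],"angular":[-1.92,-0.48,-6.09]},{"claw":0,"dp":[0.0375,0.018,-0.01],"angular":[-1.92,-0.48,-6.09]},{"claw":0,"dp":[0.0375,0.018,-0.01],"angular":[-1.92,-0.48,-6.09]},{"claw":0,"dp":[0.0375,0.018,-0.01],"angular":[-1.92,-0.48,-6.09]},{"claw":0,"dp":[0.0375,0.018,-0.01],"angular":[-1.92,-0.48,-6.09]},{"claw":0,"dp":[0.0375,0.018,-0.01],"angular":[-1.92,-0.48,-6.09]},{"claw":0,"dp":[0.0375,0.018,-0.01],"angular":[-1.92,-0.48,-6.09]},{"claw":0,"dp":[0.0375,0.018,-0.01],"angular":[-1.92,-0.48,-6.09]}]'

```text
clock: 2.1
tcp_pos: [0.4572, 0.1705, 0.274]
orientation: [0.301, 0.024, 0.953, -0.009]
wrist_force: [-0.3, 0.2, 0.3]
finger_gap: 0.0853
```

```bash
cat >> h.py <<'E'
def shot(name):
    env.read_camera('wrist') if 0 else None
    T=pose();p,d=env.read_camera('wrist');Tc=T@env.calibration('wrist')['hand_eye'];np.savez('/tmp/'+name+'.npz',p=p,d=d,Tc=Tc);cv2.imwrite(f'pics/{name}.png',p[:,:,::-1]);return p,d,Tc
def wcloud(d,Tc):
    c=env.calibration('wrist');v,u=np.mgrid[:384,:512]
    return np.stack([(u-c['cx'])/c['fx']*d,(v-c['cy'])/c['fy']*d,d],-1)@Tc[:3,:3].T+Tc[:3,3]
E
python3 - <<'E'
from h import *
p,d,Tc=shot('w1');m=masks(p);W=wcloud(d,Tc);print(pose().round(4).tolist())
for col in("green","red"):
    nc,lab,st,ce=cv2.connectedComponentsWithStats(m[col].astype(np.uint8))
    for i in range(1,nc):
        if st[i,4]>100: print(col,st[i].tolist(),ce[i].round(1),w2f(np.median(W[lab==i],0)).round(1))
E
```

```text
[[-0.8245, 0.0414, 0.5643, 0.4489], [0.0299, 0.9991, -0.0296, 0.1716], [-0.565, -0.0075, -0.8251, 0.2674], [0.0, 0.0, 0.0, 1.0]]
green [301, 38, 35, 38, 1033] [318.  57.] [-76.9  57.2  23.6]
green [182, 49, 20, 21, 272] [191.9  60.6] [-74.7 -54.3  11.7]
red [297, 128, 83, 148, 5336] [338.9 199.3] [43.1 80.5 51.1]
```

View pics/w1.png

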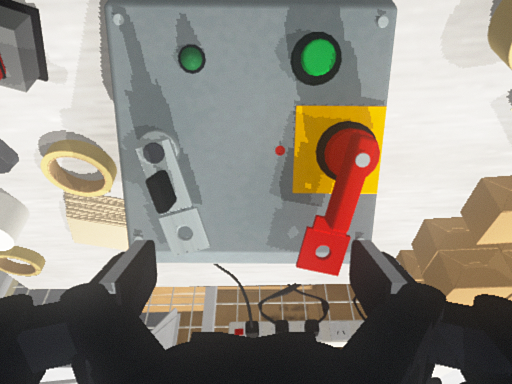

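Run:
```python
from h import *
p,d,Tc=shot('w2');m=masks(p);W=wcloud(d,Tc);print(pose().round(4).tolist())
f=w2f(W.reshape(-1,3)).reshape(W.shape)
g=m['grey']&(abs(f[...,2])<8)&(abs(f[...,0])<110)&(abs(f[...,1])<120)
Q=f[g];A=np.c_[Q[:,:2],np.ones(len(Q))]
for _ in range(8):
    c=np.linalg.lstsq(A,Q[:,2],rcond=None)[0];k=abs(A@c-Q[:,2])<2;A,Q=A[k],Q[k]
print('plane in face frame: slopes deg',np.degrees(c[:2]).round(2),'off',c[2].round(2),len(Q))
def at(uv,z): return w2f(hit('wrist',uv,f2w(0,0,z),R[:,2],Tc)).round(1)
for col in("green","red"):
    nc,lab,st,ce=cv2.connectedComponentsWithStats(m[col].astype(np.uint8))
    for i in range(1,nc):
        if st[i,4]>100: print(col,st[i].tolist(),ce[i].round(1),[at(ce[i],z) for z in(14,22)],'depth z',np.median(f[lab==i][:,2]))
cv2.imwrite('pics/w2.png',cv2.resize(p[0:290,90:400,::-1],None,fx=2.5,fy=2.0,interpolation=2))
gr=cv2.cvtColor(p,cv2.COLOR_RGB2GRAY)
e=np.load('/tmp/w1.npz')['p'];print('shift vs w1',cv2.phaseCorrelate(cv2.cvtColor(e,7).astype(float),gr.astype(float)))
```

```text
[[-0.8232, 0.0486, 0.5657, 0.4515], [0.0368, 0.9988, -0.0323, 0.1704], [-0.5666, -0.0058, -0.824, 0.2691], [0.0, 0.0, 0.0, 1.0]]
plane in face frame: slopes deg [ 0.12 -0.04] off 0.22 11258
green [300, 55, 35, 36, 988] [316.9  72.7] [array([-78.1,  59.2,  14. ]), array([-77.3,  57.7,  22. ])] depth z 23.794590532841532
green [182, 66, 20, 18, 242] [192.5  75.1] [array([-74., -54.,  14.]), array([-73.3, -52.6,  22. ])] depth z 11.21774777236266
red [294, 142, 83, 146, 5234] [336.4 212.9] [array([55.6, 88.2, 14. ]), array([53., 86., 22.])] depth z 34.27241093573898
shift vs w1 ((-0.012148494251277953, 0.04277092563827978), 0.3124615287422453)
```

View pics/w2.png

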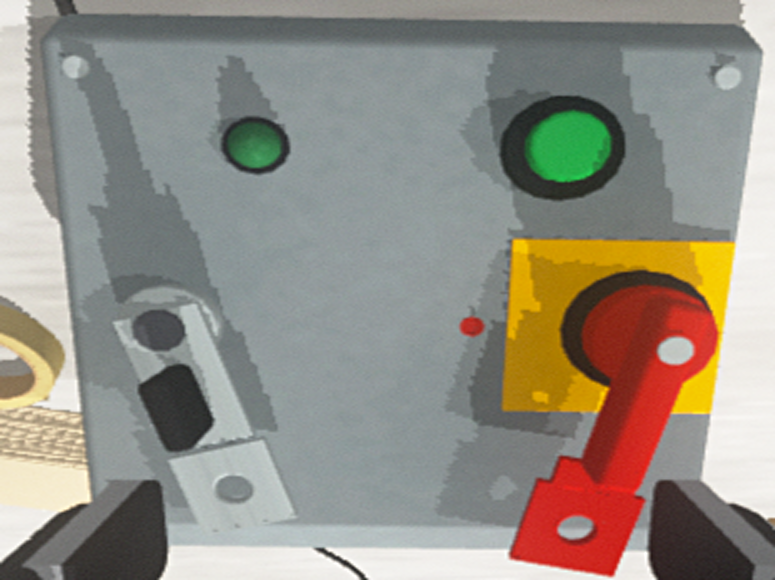

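Run:
```python
from h import *
Tc=np.load('/tmp/w2.npz')['Tc']
for n,uv,z in [('scrR',(120,33.5),1),('scrL',(381.6,38),1),('scrUL',(90+502/2.5,243.5),1),('dot',(278.4,163),1),('hasp piv',(153.2,165),23),('handle bolt',(360.4,175),56),('hasp hole',(184,244),21),('handle hole',(320.8,263.5),30),('yTL',(90+511/2.5,119.5),1),('yBL',(90+503/2.5,205),1)]:
    print(n,w2f(hit('wrist',uv,f2w(0,0,z),R[:,2],Tc)).round(1))
for n,uv,z in [('scrR',(195+347/3.2,100+369/3.2),1),('scrL',(195+38/3.2,100+344/3.2),1),('scrUL',(195+44/3.2,100+75/3.2),1),('scrUR',(195+381/3.2,100+103/3.2),1),('dot',(195+162/3.2,100+212/3.2),1),('bolt',(195+65/3.2,100+234/3.2),56),('hasp piv',(195+324/3.2,100+241/3.2),23)]:
    print('top',n,w2f(hit('top',uv,f2w(0,0,z),R[:,2])).round(1))
```

```text
scrR [-110.1 -121.8    1. ]
scrL [-110.7  119.4    1. ]
scrUL [95.6 45.3  1. ]
dot [ 7.6 28.5  1. ]
hasp piv [  7.9 -91.9  23. ]
handle bolt [ 7.5 94.  56. ]
hasp hole [ 89.2 -66.1  21. ]
handle hole [104.   72.5  30. ]
yTL [-35.7  42.5   1. ]
yBL [52.  43.6  1. ]
top scrR [-113.1 -122.     1. ]
top scrL [-113.6  118.4    1. ]
top scrUL [104.5 119.    1. ]
top scrUR [ 103.3 -121.3    1. ]
top dot [ 6.1 28.7  1. ]
top bolt [ 6.9 94.2 56. ]
top hasp piv [  3.  -90.9  23. ]
```

Run:
```python
from h import *
import h
C=C-R[:,0]*.0025-R[:,1]*.001;np.savez('/tmp/f.npz',C=C,R=R);h.C=C
A=pose();print(w2f(A[:3,3]).round(1))
B=mk(faceR(180),f2w(58,124,100));rows(A,B,8)
prev=np.array([58,124.])
for th in [77,60,45,30,15,0,-4]:
    t=np.radians(th);u=np.array([np.sin(t),-np.cos(t)]);n=np.array([np.cos(t),np.sin(t)])
    c=np.array([10,95])+45*u+(9+11*abs(n[0])+14.5*abs(n[1]))*n
    if th<0:c=np.array([25,50])
    print(th,c.round(1),'tool dx,dy mm',(-(c-prev)[0]).round(1),(c-prev)[1].round(1));prev=c
```

```text
[ 23.4   3.8 190.1]
8 rows dp [-0.0045, 0.015, 0.0112] ang [0.0, -0.05, 0.07] mid [[0.473, 0.199, 0.255], [0.495, 0.228, 0.242], [0.516, 0.257, 0.228], [0.538, 0.286, 0.215]]
77 [ 59.6 109.8] tool dx,dy mm -1.6 -14.2
60 [62.5 95.9] tool dx,dy mm -2.9 -13.9
45 [60.9 82.3] tool dx,dy mm 1.6 -13.6
30 [54.8 68.9] tool dx,dy mm 6.1 -13.4
15 [44.2 57.6] tool dx,dy mm 10.6 -11.3
0 [30. 50.] tool dx,dy mm 14.2 -7.6
-4 [25 50] tool dx,dy mm 5.0 0.0
```

>>> play_rows --steps '[{"claw":255,"dp":[-0.0045,0.015,0.0112],"angular":[0,-0.05,0.07]},{"claw":255,"dp":[-0.0045,0.015,0.0112],"angular":[0,-0.05,0.07]},{"claw":255,"dp":[-0.0045,0.015,0.0112],"angular":[0,-0.05,0.07]},{"claw":255,"dp":[-0.0045,0.015,0.0112],"angular":[0,-0.05,0.07]},{"claw":255,"dp":[-0.0045,0.015,0.0112],"angular":[0,-0.05,0.07]},{"claw":255,"dp":[-0.0045,0.015,0.0112],"angular":[0,-0.05,0.07]},{"claw":255,"dp":[-0.0045,0.015,0.0112],"angular":[0,-0.05,0.07]},{"claw":255,"dp":[-0.0045,0.015,0.0112],"angular":[0,-0.05,0.07]}]'

```text
clock: 2.87
tcp_pos: [0.5476, 0.2845, 0.2215]
orientation: [0.304, 0.032, 0.952, -0.008]
wrist_force: [-0.7, -0.4, 0.6]
finger_gap: -0.0004
```

>>> play_rows --steps '[{"claw":255,"dp":[0,0,0.014],"angular":[0,0,0]},{"claw":255,"dp":[0,0,0.014],"angular":[0,0,0]},{"claw":255,"dp":[0,0,0.014],"angular":[0,0,0]},{"claw":255,"dp":[0,0,0.014],"angular":[0,0,0]},{"claw":255,"dp":[0,0,0],"angular":[0,0,0]},{"claw":255,"dp":[0,0,0],"angular":[0,0,0]},{"claw":255,"dp":[-0.001,-0.007,0],"angular":[0,0,0]},{"claw":255,"dp":[-0.001,-0.007,0],"angular":[0,0,0]}]'

```text
clock: 3.53
tcp_pos: [0.5802, 0.2679, 0.1787]
orientation: [0.305, 0.031, 0.952, -0.008]
wrist_force: [-0.3, 0.3, 0.2]
finger_gap: -0.0001
```

Run:
```python
from h import *
s=env.get_state();print(w2f(s['tcp_pos']).round(1),(R.T@s['wrist_force']).round(1),s['joint_pos'].round(2) if hasattr(s['joint_pos'],'round') else s['joint_pos'],s['finger_gap'])
```

```text
[ 72.4 108.4  45.6] [-0.2  0.3  0.4] [ 0.43  0.12 -0.56  0.33 -0.28  0.42] -0.0001343789095642862
```

>>> play_rows --steps '[{"claw":255,"dp":[0.005,-0.0063,0],"angular":[0,0,0]},{"claw":255,"dp":[0.005,-0.0063,0],"angular":[0,0,0]},{"claw":255,"dp":[0.001,-0.0068,0],"angular":[0,0,0]},{"claw":255,"dp":[0.001,-0.0068,0],"angular":[0,0,0]},{"claw":255,"dp":[0.003,-0.0067,0],"angular":[0,0,0]},{"claw":255,"dp":[0.003,-0.0067,0],"angular":[0,0,0]},{"claw":255,"dp":[0.0053,-0.0057,0],"angular":[0,0,0]},{"claw":255,"dp":[0.0053,-0.0057,0],"angular":[0,0,0]}]'

```text
clock: 4.2
tcp_pos: [0.5552, 0.22, 0.1642]
orientation: [0.307, 0.031, 0.951, -0.006]
wrist_force: [3.6, 6.3, 0.9]
finger_gap: 0.0004
```

Run:
```python
from h import *
s=env.get_state();print(w2f(s['tcp_pos']).round(1),(R.T@s['wrist_force']).round(1))
```

```text
[45.9 59.1 46.4] [ 3.1  6.5 -1.1]
```

>>> play_rows --steps '[{"claw":255,"dp":[0.0055,-0.003,0],"angular":[0,0,0]},{"claw":255,"dp":[0.0055,-0.003,0],"angular":[0,0,0]},{"claw":255,"dp":[0.0055,-0.002,0],"angular":[0,0,0]},{"claw":255,"dp":[0.004,0,0],"angular":[0,0,0]},{"claw":255,"dp":[0.002,0,0],"angular":[0,0,0]},{"claw":255,"dp":[0,0,0],"angular":[0,0,0]},{"claw":255,"dp":[0,0,0],"angular":[0,0,0]},{"claw":255,"dp":[0,0,0],"angular":[0,0,0]}]'

```text
clock: 4.87
tcp_pos: [0.5414, 0.2125, 0.1552]
orientation: [0.312, 0.033, 0.95, -0.007]
wrist_force: [15.8, -0.7, 0.6]
finger_gap: 0.0001
```

Run:
```python
from h import *
s=env.get_state();print(w2f(s['tcp_pos']).round(1),(R.T@s['wrist_force']).round(1))
```

```text
[29.8 50.9 46.7] [13.3  0.2 -8.6]
```

Run:
```python
from h import *
A=pose();Z=A.copy();Z[:3,3]+=R@[.012,0,.0]
Z2=Z.copy();Z2[:3,3]+=R@[0,0,.07]
B=mk(faceR(197),f2w(42.5,-80,125));rows(A,Z,2);rows(Z,Z2,3);rows(Z2,B,8)
```

```text
2 rows dp [-0.006, 0.0001, 0.0001] ang [0.0, -0.0, -0.0] mid [[0.544, 0.212, 0.157], [0.546, 0.212, 0.159], [0.549, 0.212, 0.16], [0.551, 0.212, 0.162]]
3 rows dp [-0.0006, 0.0, -0.0233] ang [0.0, -0.0, -0.0] mid [[0.541, 0.212, 0.176], [0.531, 0.213, 0.191], [0.521, 0.214, 0.205], [0.511, 0.214, 0.219]]
8 rows dp [0.0019, -0.0163, -0.0011] ang [-0.02, 0.18, -2.22] mid [[0.505, 0.182, 0.219], [0.501, 0.149, 0.22], [0.499, 0.116, 0.223], [0.5, 0.084, 0.227]]
```

>>> play_rows --steps '[{"claw":255,"dp":[-0.006,0,0],"angular":[0,0,0]},{"claw":255,"dp":[-0.006,0,0],"angular":[0,0,0]},{"claw":255,"dp":[0,0,-0.024],"angular":[0,0,0]},{"claw":255,"dp":[0,0,-0.024],"angular":[0,0,0]},{"claw":255,"dp":[0,0,-0.024],"angular":[0,0,0]},{"claw":130,"dp":[0.0019,-0.0163,-0.0011],"angular":[0,0.18,-2.2]},{"claw":130,"dp":[0.0019,-0.0163,-0.0011],"angular":[0,0.18,-2.2]},{"claw":130,"dp":[0.0019,-0.0163,-0.0011],"angular":[0,0.18,-2.2]}]'

```text
clock: 5.53
tcp_pos: [0.4934, 0.1647, 0.2141]
orientation: [0.299, -0.025, 0.954, -0.026]
wrist_force: [-0.1, 0.3, -0.1]
finger_gap: 0.036
```

>>> play_rows --steps '[{"claw":130,"dp":[0.0019,-0.0163,-0.0011],"angular":[0,0.18,-2.2]},{"claw":130,"dp":[0.0019,-0.0163,-0.0011],"angular":[0,0.18,-2.2]},{"claw":130,"dp":[0.0019,-0.0163,-0.0011],"angular":[0,0.18,-2.2]},{"claw":130,"dp":[0.0019,-0.0163,-0.0011],"angular":[0,0.18,-2.2]},{"claw":130,"dp":[0.0019,-0.0163,-0.0011],"angular":[0,0.18,-2.2]},{"claw":130,"dp":[0,0,0],"angular":[0,0,0]},{"claw":130,"dp":[0,0,0],"angular":[0,0,0]},{"claw":130,"dp":[0,0,0],"angular":[0,0,0]}]'

```text
clock: 6.2
tcp_pos: [0.4908, 0.0835, 0.2216]
orientation: [0.287, -0.114, 0.95, -0.054]
wrist_force: [-0.1, -0.8, 0.9]
finger_gap: 0.0419
```

>>> play_rows --steps '[{"claw":130,"dp":[0,0,0],"angular":[0,0,0]},{"claw":130,"dp":[0,0,0],"angular":[0,0,0]},{"claw":130,"dp":[0,0,0],"angular":[0,0,0]},{"claw":130,"dp":[0,0,0],"angular":[0,0,0]},{"claw":130,"dp":[0,0,0],"angular":[0,0,0]},{"claw":130,"dp":[0,0,0],"angular":[0,0,0]},{"claw":130,"dp":[0,0,0],"angular":[0,0,0]},{"claw":130,"dp":[0,0,0],"angular":[0,0,0]}]'

```text
clock: 6.87
tcp_pos: [0.4912, 0.0835, 0.2218]
orientation: [0.287, -0.115, 0.949, -0.054]
wrist_force: [-0.2, -0.7, 1.1]
finger_gap: 0.0418
```

Run:
```python
from h import *
p,d,Tc=shot('w3');A=pose();print(w2f(A[:3,3]).round(1),(R.T@A[:3,:3]).round(3).tolist(),env.get_state()['finger_gap'])
```

```text
[ 32.9 -80.8 125.8] [[-0.956, -0.295, -0.016], [-0.294, 0.956, -0.005], [0.017, -0.0, -1.0]] 0.041967801455211576
```

View pics/w3.png

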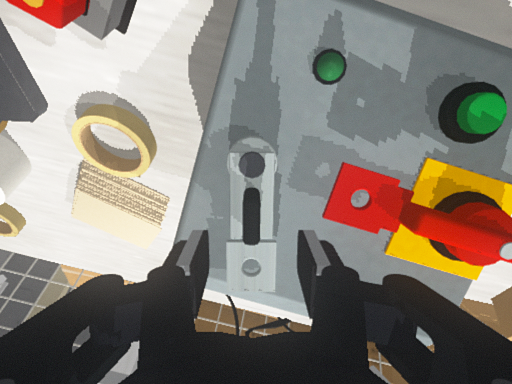

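Run:
```python
from h import *
z=np.load('/tmp/w3.npz');Tc=z['Tc'];p=z['p'];d=z['d'];W=wcloud(d,Tc);f=((W-C)@R*1000)
m=masks(p)
def at(uv,z): return w2f(hit('wrist',uv,f2w(0,0,z),R[:,2],Tc)).round(1)
for n,uv,z_ in [('hasp piv',(252,163),23),('fin top',(252,216),58),('hasp hole',(252,266),21),('handle hole',(361,198),30),('bolt',(507,251),56)]: print(n,at(uv,z_))
nc,lab,st,ce=cv2.connectedComponentsWithStats(m['green'].astype(np.uint8))
for i in range(1,nc):
    if st[i,4]>100: print('green',ce[i],at(ce[i],12),at(ce[i],23))
g=m['grey']&(abs(f[...,2])<6)&(abs(f[...,0])<110)&(f[...,1]<100)&(f[...,1]>-120)
Q=f[g];A=np.c_[Q[:,:2],np.ones(len(Q))]
for _ in range(8):
    c=np.linalg.lstsq(A,Q[:,2],rcond=None)[0];k=abs(A@c-Q[:,2])<2;A,Q=A[k],Q[k]
print('plane',np.degrees(c[:2]),c[2],len(Q))
```

```text
hasp piv [  9.  -90.5  23. ]
fin top [ 37.4 -81.7  58. ]
hasp hole [ 90.3 -65.5  21. ]
handle hole [ 9.1 -5.8 30. ]
bolt [10.4 93.4 56. ]
green [330.93316195  69.74293059] [-71.6 -55.4  12. ] [-69.7 -57.4  23. ]
green [481.42799071 112.51684088] [-76.5  63.   12. ] [-74.4  55.7  23. ]
plane [ 0.1184366  -0.04114891] 0.14635898195994793 22369
```

Run:
```python
from h import *
import h
C=C-R[:,0]*.0009-R[:,1]*.0007;np.savez('/tmp/f.npz',C=C,R=R);h.C=C
A=pose();B=mk(faceR(197.1),f2w(42.5,-80,36));rows(A,B,6)
Hp=mk(np.eye(3),f2w(10,-90,0));
def hp(th): t=np.radians(th);return mk(faceR(270-th),f2w(10+34*np.sin(t),-90+34*np.cos(t),36))
rows(B,hp(36),8);rows(hp(36),hp(0),8)
```

```text
6 rows dp [-0.0015, -0.0004, 0.0149] ang [-0.0, -0.16, 0.0] mid [[0.506, 0.083, 0.205], [0.52, 0.082, 0.187], [0.535, 0.081, 0.17], [0.55, 0.08, 0.153]]
8 rows dp [0.0001, 0.0027, -0.0] ang [0.0, -0.0, -4.61] mid [[0.548, 0.085, 0.152], [0.546, 0.09, 0.15], [0.544, 0.095, 0.148], [0.54, 0.098, 0.146]]
8 rows dp [0.0001, 0.0027, 0.0] ang [0.0, -0.0, -4.5] mid [[0.537, 0.101, 0.143], [0.533, 0.104, 0.141], [0.529, 0.105, 0.138], [0.524, 0.106, 0.135]]
```

>>> play_rows --steps '[{"claw":130,"dp":[-0.0015,-0.0004,0.0149],"angular":[0,-0.16,0]},{"claw":130,"dp":[-0.0015,-0.0004,0.0149],"angular":[0,-0.16,0]},{"claw":130,"dp":[-0.0015,-0.0004,0.0149],"angular":[0,-0.16,0]},{"claw":130,"dp":[-0.0015,-0.0004,0.0149],"angular":[0,-0.16,0]},{"claw":130,"dp":[-0.0015,-0.0004,0.0149],"angular":[0,-0.16,0]},{"claw":130,"dp":[-0.0015,-0.0004,0.0149],"angular":[0,-0.16,0]},{"claw":130,"dp":[0,0,0],"angular":[0,0,0]},{"claw":130,"dp":[0,0,0],"angular":[0,0,0]}]'

```text
clock: 7.58
tcp_pos: [0.5488, 0.08, 0.1523]
orientation: [0.294, -0.115, 0.947, -0.053]
wrist_force: [-0.2, -0.8, 0.0]
finger_gap: 0.042
```

>>> play_rows --steps '[{"claw":255,"dp":[0,0,0],"angular":[0,0,0]},{"claw":255,"dp":[0,0,0],"angular":[0,0,0]},{"claw":255,"dp":[0,0,0],"angular":[0,0,0]},{"claw":255,"dp":[0,0,0],"angular":[0,0,0]},{"claw":255,"dp":[0,0,0],"angular":[0,0,0]},{"claw":255,"dp":[0,0,0],"angular":[0,0,0]},{"claw":255,"dp":[0,0,0],"angular":[0,0,0]},{"claw":255,"dp":[0,0,0],"angular":[0,0,0]}]' --force 30

```text
clock: 8.25
tcp_pos: [0.5493, 0.0813, 0.1542]
orientation: [0.296, -0.115, 0.947, -0.052]
wrist_force: [-2.0, 4.9, 2.4]
finger_gap: 0.0114
```

```bash
cat >> h.py <<'E'
def st():
    s=env.get_state();A=pose(s);X=R.T@A[:3,:3];print('t',round(s['clock'],2),'face',w2f(A[:3,3]).round(1),'phi',np.degrees(np.arctan2(X[1,0],X[0,0])).round(1),'z',X[:,2].round(3),'F',(R.T@s['wrist_force']).round(1),'gap',round(s['finger_gap'],4));return A
E
python3 -c "from h import *;st()"
```

```text
t 8.25 face [ 42.7 -78.9  37.1] phi -162.9 z [ 0.001  0.002 -1.   ] F [-0.5  4.8  3.2] gap 0.0114
```

>>> play_rows --steps '[{"claw":255,"dp":[0.0001,0.0027,0],"angular":[0,0,-4.56]},{"claw":255,"dp":[0.0001,0.0027,0],"angular":[0,0,-4.56]},{"claw":255,"dp":[0.0001,0.0027,0],"angular":[0,0,-4.56]},{"claw":255,"dp":[0.0001,0.0027,0],"angular":[0,0,-4.56]},{"claw":255,"dp":[0.0001,0.0027,0],"angular":[0,0,-4.56]},{"claw":255,"dp":[0.0001,0.0027,0],"angular":[0,0,-4.56]},{"claw":255,"dp":[0.0001,0.0027,0],"angular":[0,0,-4.56]},{"claw":255,"dp":[0.0001,0.0027,0],"angular":[0,0,-4.56]}]'

```text
clock: 8.92
tcp_pos: [0.5405, 0.0991, 0.1474]
orientation: [0.265, -0.408, 0.862, -0.143]
wrist_force: [-1.1, 3.3, 1.7]
finger_gap: 0.0116
```

```bash
python3 -c "from h import *;st()"
```

```text
t 8.92 face [ 30.8 -61.6  37.1] phi -126.2 z [ 0.002  0.002 -1.   ] F [-0.1  3.2  2.1] gap 0.0116
```

>>> play_rows --steps '[{"claw":255,"dp":[0.0001,0.0027,0],"angular":[0,0,-4.55]},{"claw":255,"dp":[0.0001,0.0027,0],"angular":[0,0,-4.55]},{"claw":255,"dp":[0.0001,0.0027,0],"angular":[0,0,-4.55]},{"claw":255,"dp":[0.0001,0.0027,0],"angular":[0,0,-4.55]},{"claw":255,"dp":[0.0001,0.0027,0],"angular":[0,0,-4.55]},{"claw":255,"dp":[0.0001,0.0027,0],"angular":[0,0,-4.55]},{"claw":255,"dp":[0.0001,0.0027,0],"angular":[0,0,-4.55]},{"claw":255,"dp":[0.0001,0.0027,0],"angular":[0,0,-4.55]}]'

```text
clock: 9.58
tcp_pos: [0.5247, 0.1068, 0.1361]
orientation: [0.207, -0.656, 0.692, -0.219]
wrist_force: [0.1, 4.7, 2.1]
finger_gap: 0.012
```

>>> play_rows --steps '[{"claw":255,"dp":[0,0,0],"angular":[0,0,0]},{"claw":255,"dp":[0,0,0],"angular":[0,0,0]},{"claw":255,"dp":[0,0,0],"angular":[0,0,0]},{"claw":255,"dp":[0,0,0],"angular":[0,0,0]},{"claw":255,"dp":[0,0,0],"angular":[0,0,0]},{"claw":255,"dp":[0,0,0],"angular":[0,0,0]},{"claw":255,"dp":[0,0,0],"angular":[0,0,0]},{"claw":255,"dp":[0,0,0],"angular":[0,0,0]}]'

```text
clock: 10.25
tcp_pos: [0.5246, 0.1067, 0.1359]
orientation: [0.207, -0.655, 0.694, -0.218]
wrist_force: [-3.0, 6.5, 4.7]
finger_gap: 0.0114
```

```bash
python3 -c "
from h import *;A=st();p,d,Tc=shot('w4');cv2.imwrite('pics/w4c.png',cv2.resize(p[:,:,::-1],None,fx=1.5,fy=1.5,interpolation=2))"
```

```text
t 10.25 face [ 10.8 -54.9  37.1] phi -90.1 z [ 0.002  0.002 -1.   ] F [-0.1  6.3  5.8] gap 0.0114
```

View pics/w4c.png

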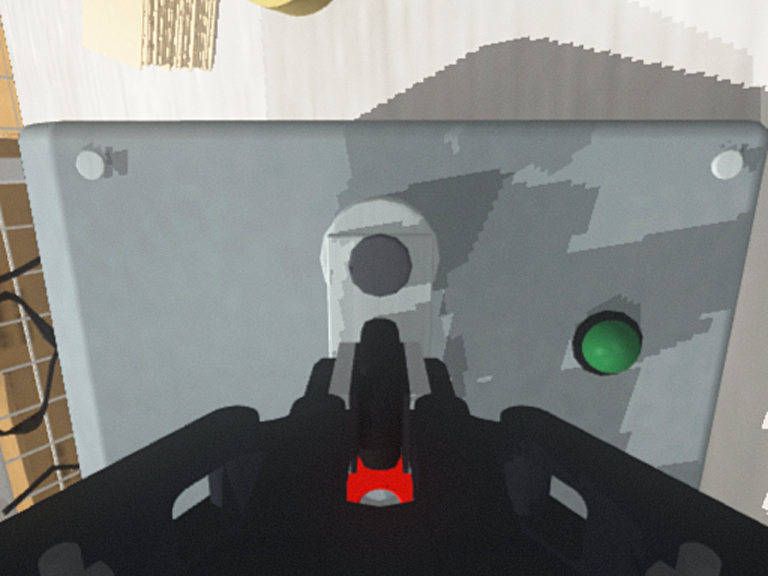

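>>> play_rows --steps '[{"claw":130,"dp":[0,0,0],"angular":[0,0,0]},{"claw":130,"dp":[0,0,0],"angular":[0,0,0]},{"claw":130,"dp":[0,0,0],"angular":[0,0,0]},{"claw":130,"dp":[0,0,-0.015],"angular":[0,0,0]},{"claw":130,"dp":[0,0,-0.02],"angular":[0,0,0]},{"claw":130,"dp":[0,0,-0.025],"angular":[0,0,0]},{"claw":130,"dp":[0,0,-0.025],"angular":[0,0,0]},{"claw":130,"dp":[0,0,-0.015],"angular":[0,0,0]}]'

```text
clock: 10.97
tcp_pos: [0.4664, 0.1087, 0.2185]
orientation: [0.206, -0.654, 0.694, -0.219]
wrist_force: [-0.4, 0.3, 1.1]
finger_gap: 0.0419
```

>>> play_rows --steps '[{"claw":0,"dp":[0,0,0],"angular":[0,0,0]},{"claw":0,"dp":[0,0,0],"angular":[0,0,0]},{"claw":0,"dp":[0,0,0],"angular":[0,0,0]},{"claw":0,"dp":[0,0,0],"angular":[0,0,0]},{"claw":0,"dp":[0,0,0],"angular":[0,0,0]},{"claw":0,"dp":[0,0,0],"angular":[0,0,0]},{"claw":0,"dp":[0,0,0],"angular":[0,0,0]},{"claw":0,"dp":[0,0,0],"angular":[0,0,0]}]'

```text
clock: 11.63
tcp_pos: [0.4669, 0.109, 0.2161]
orientation: [0.205, -0.655, 0.694, -0.218]
wrist_force: [1.3, 0.4, 0.2]
finger_gap: 0.0854
```

```bash
python3 -c "
from h import *;A=st();p,d,Tc=shot('w5')
c=env.calibration('wrist');q=np.linalg.inv(Tc)@np.r_[f2w(10,-5,30),1];u=int(c['fx']*q[0]/q[2]+c['cx']);v=int(c['fy']*q[1]/q[2]+c['cy']);print(u,v)
x0,y0=max(0,u-75),max(0,v-95);print(x0,y0);cr=p[y0:y0+150,x0:x0+150,::-1];cv2.imwrite('pics/w5c.png',cv2.resize(cr,None,fx=4,fy=4,interpolation=2))"
```

```text
t 11.63 face [  9.5 -56.  135.9] phi -90.0 z [-0.001 -0.001 -1.   ] F [ 1.1  0.5 -0.5] gap 0.0854
251 255
176 160
```

View pics/w5c.png

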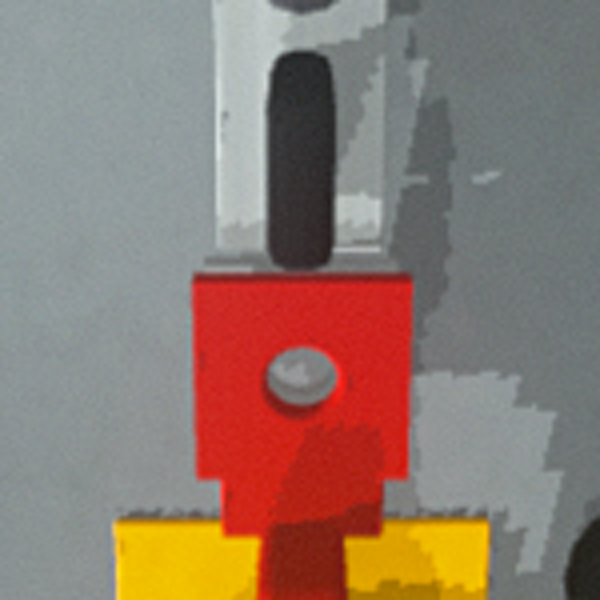

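Run:
```python
from h import *
z=np.load('/tmp/top.npz');p,d=z['p'],z['d'];W=cloud('top',d);m=masks(p)['red'];s=np.zeros_like(m);s[190:225,345:385]=1;k=m&s
zt=np.percentile(W[k][:,2],80);print('ztop',zt)
kk=(k&(W[...,2]>zt-.006)).astype(np.uint8);kk=cv2.morphologyEx(kk,cv2.MORPH_CLOSE,np.ones((3,3)))
c=max(cv2.findContours(kk,0,1)[0],key=cv2.contourArea)
L=np.array([hit('top',q,np.array([0,0,zt]),np.array([0,0,1.])) for q in c[:,0].astype(float)])[:,:2]
rc=cv2.minAreaRect((L*1000).astype(np.float32));print('lock rect mm',rc)
# stand
A=st();print(np.degrees(np.arctan2(A[1,0],A[0,0])),[round(x,2) for x in env.get_state()['joint_pos']])
```

```text
ztop 0.08401972590114001
lock rect mm ((465.92041015625, -98.05325317382812), (38.48237609863281, 35.986595153808594), 72.69055938720703)
t 11.68 face [  9.6 -56.  136. ] phi -90.0 z [-0.001 -0.001 -1.   ] F [ 0.6 -0.1  0.2] gap 0.0857
-93.29273750093395 [np.float64(0.13), np.float64(-0.29), np.float64(-0.82), np.float64(0.44), np.float64(-0.11), np.float64(-1.42)]
```

Run:
```python
from h import *
def down(yaw): a=np.radians(yaw);x=np.array([np.cos(a),np.sin(a),0]);z=np.array([0,0,-1.]);return np.c_[x,np.cross(z,x),z]
A=st();B=mk(down(-107.3),[.466,-.098,.20]);rows(A,B,8)
```

```text
t 11.68 face [  9.6 -56.  136. ] phi -90.0 z [-0.001 -0.001 -1.   ] F [ 0.6 -0.1  0.2] gap 0.0857
8 rows dp [0.0257, -0.0034, 0.0031] ang [-4.34, 0.53, 1.7] mid [[0.472, 0.057, 0.215], [0.474, 0.005, 0.211], [0.472, -0.047, 0.206], [0.466, -0.098, 0.2]]
```

>>> play_rows --steps '[{"claw":0,"dp":[0.0257,-0.0034,0.0031],"angular":[-4.34,0.53,1.7]},{"claw":0,"dp":[0.0257,-0.0034,0.0031],"angular":[-4.34,0.53,1.7]},{"claw":0,"dp":[0.0257,-0.0034,0.0031],"angular":[-4.34,0.53,1.7]},{"claw":0,"dp":[0.0257,-0.0034,0.0031],"angular":[-4.34,0.53,1.7]},{"claw":0,"dp":[0.0257,-0.0034,0.0031],"angular":[-4.34,0.53,1.7]},{"claw":0,"dp":[0.0257,-0.0034,0.0031],"angular":[-4.34,0.53,1.7]},{"claw":0,"dp":[0.0257,-0.0034,0.0031],"angular":[-4.34,0.53,1.7]},{"claw":0,"dp":[0.0257,-0.0034,0.0031],"angular":[-4.34,0.53,1.7]}]'

```text
clock: 12.35
tcp_pos: [0.4669, -0.1, 0.2006]
orientation: [-0.0, -0.592, 0.806, 0.001]
wrist_force: [1.0, 0.8, 0.1]
finger_gap: 0.0852
```

>>> play_rows --steps '[{"claw":0,"dp":[0,0,0],"angular":[0,0,0]},{"claw":0,"dp":[0,0,0],"angular":[0,0,0]},{"claw":0,"dp":[0,0,0],"angular":[0,0,0]},{"claw":0,"dp":[0,0,0],"angular":[0,0,0]},{"claw":0,"dp":[0,0,0],"angular":[0,0,0]},{"claw":0,"dp":[0,0,0],"angular":[0,0,0]},{"claw":0,"dp":[0,0,0],"angular":[0,0,0]},{"claw":0,"dp":[0,0,0],"angular":[0,0,0]}]'

```text
clock: 13.02
tcp_pos: [0.4663, -0.0978, 0.2007]
orientation: [0.001, -0.593, 0.805, -0.001]
wrist_force: [-0.6, -0.2, -0.1]
finger_gap: 0.0851
```

```bash
cat >> h.py <<'E'
def down(yaw): a=np.radians(yaw);x=np.array([np.cos(a),np.sin(a),0]);z=np.array([0,0,-1.]);return np.c_[x,np.cross(z,x),z]
E
python3 - <<'E'
from h import *
A=pose();p,d,Tc=shot('w6');print(A.round(4).tolist());W=wcloud(d,Tc);m=masks(p)['red']
nc,lab,s,ce=cv2.connectedComponentsWithStats(m.astype(np.uint8))
for i in range(1,nc):
    if s[i,4]>400:
        w=W[lab==i];print(s[i],np.median(w,0).round(4))
        k=((lab==i)&(abs(W[...,2]-.084)<.006)).astype(np.uint8);k=cv2.morphologyEx(k,cv2.MORPH_CLOSE,np.ones((15,15)))
        if k.sum()<200: continue
        c=max(cv2.findContours(k,0,1)[0],key=cv2.contourArea);zt=np.median(W[k>0][:,2]);
        L=np.array([hit('wrist',q,np.array([0,0,zt]),np.array([0,0,1.]),Tc) for q in c[:,0].astype(float)])[:,:2]
        print('zt',zt,'rect',cv2.minAreaRect((L*1000).astype(np.float32)))
E
```

```text
[[-0.2967, -0.955, 0.0016, 0.4663], [-0.955, 0.2967, -0.0004, -0.0978], [-0.0002, -0.0017, -1.0, 0.2007], [0.0, 0.0, 0.0, 1.0]]
[ 229  158   45   53 1880] [ 0.466  -0.1066  0.0833]
zt 0.08351258184974919 rect ((467.4085693359375, -101.58574676513672), (38.977210998535156, 34.94084167480469), 72.8099365234375)
[428 364  39  20 534] [0.3403 0.147  0.067 ]
```

View pics/w6.png

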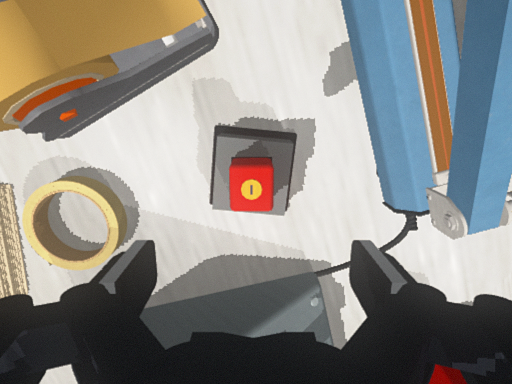

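Run:
```python
from h import *
z=np.load('/tmp/w6.npz');p,Tc=z['p'],z['Tc'];m=masks(p)['yellow'];s=np.zeros_like(m);s[170:205,235:270]=1
ys,xs=np.nonzero(m&s);uv=((xs.min()+xs.max())/2,(ys.min()+ys.max())/2);print(uv,len(xs))
h=hit('wrist',uv,np.array([0,0,.084]),np.array([0,0,1.]),Tc);print(h)
A=pose();B=mk(down(-107.3),[h[0],h[1],.071]);rows(A,B,8)
# top face edges
r=p[...,0].astype(int);print(r[155:216:2,251].tolist());print(r[190,222:282:2].tolist())
```

```text
(np.float64(251.0), np.float64(189.5)) 278
[ 0.46804039 -0.09970376  0.084     ]
8 rows dp [0.0001, -0.0003, 0.0162] ang [-0.01, 0.0, 0.0] mid [[0.467, -0.098, 0.168], [0.467, -0.099, 0.136], [0.468, -0.099, 0.103], [0.468, -0.1, 0.071]]
[89, 79, 117, 118, 117, 152, 198, 230, 232, 232, 231, 231, 215, 245, 245, 143, 106, 105, 107, 107, 248, 244, 241, 234, 234, 234, 235, 237, 175, 230, 233]
[152, 156, 155, 139, 216, 234, 235, 235, 237, 234, 243, 243, 244, 245, 171, 181, 249, 244, 243, 246, 230, 233, 232, 233, 219, 170, 108, 102, 143, 149]
```

>>> play_rows --steps '[{"claw":0,"dp":[0.0006,-0.0011,0.02],"angular":[0,0,0]},{"claw":0,"dp":[0.0007,-0.0011,0.02],"angular":[0,0,0]},{"claw":0,"dp":[0,0,0.025],"angular":[0,0,0]},{"claw":0,"dp":[0,0,0.025],"angular":[0,0,0]},{"claw":0,"dp":[0,0,0.025],"angular":[0,0,0]},{"claw":0,"dp":[0,0,0.018],"angular":[0,0,0]},{"claw":0,"dp":[0,0,0.0097],"angular":[0,0,0]},{"claw":0,"dp":[0,0,0],"angular":[0,0,0]}]'

```text
clock: 13.73
tcp_pos: [0.4666, -0.0996, 0.0556]
orientation: [-0.001, -0.593, 0.805, 0.001]
wrist_force: [-0.5, 0.2, -0.3]
finger_gap: 0.0856
```

>>> play_rows --steps '[{"claw":255,"dp":[0,0,0],"angular":[0,0,0]},{"claw":255,"dp":[0,0,0],"angular":[0,0,0]},{"claw":255,"dp":[0,0,0],"angular":[0,0,0]},{"claw":255,"dp":[0,0,0],"angular":[0,0,0]},{"claw":255,"dp":[0,0,0],"angular":[0,0,0]},{"claw":255,"dp":[0,0,0],"angular":[0,0,0]},{"claw":255,"dp":[0,0,0],"angular":[0,0,0]},{"claw":255,"dp":[0,0,0],"angular":[0,0,0]}]' --force 40

```text
clock: 14.4
tcp_pos: [0.4691, -0.1006, 0.0587]
orientation: [0.001, -0.593, 0.805, -0.001]
wrist_force: [-1.3, 0.2, 6.6]
finger_gap: 0.0354
```

Run:
```python
from h import *
A=st();print(A[:3,3]);p,d,Tc=shot('w7');m=masks(p)
nc,lab,s,ce=cv2.connectedComponentsWithStats((m['yellow']).astype(np.uint8))
for i in range(1,nc):
    if s[i,4]>60: print('y',s[i],ce[i])
nc,lab,s,ce=cv2.connectedComponentsWithStats((m['red']).astype(np.uint8))
for i in range(1,nc):
    if s[i,4]>200: print('r',s[i],ce[i])
Z=A.copy();Z[2,3]+=.15;W=mk(faceR(-90),f2w(10,-5,140));rows(Z,W,8)
```

```text
t 14.4 face [ -69.1 -265.2   -1.3] phi -101.6 z [-0.57  -0.001 -0.821] F [2.7 0.1 6.2] gap 0.0354
[ 0.46906263 -0.10064593  0.05871465]
y [ 232  269   43   40 1140] [253.36491228 288.78947368]
r [ 206  210   95  118 8883] [252.86648655 266.16402116]
8 rows dp [-0.032, 0.0061, -0.0027] ang [4.32, -0.54, -1.7] mid [[0.475, -0.036, 0.214], [0.477, 0.03, 0.218], [0.475, 0.095, 0.22], [0.468, 0.16, 0.22]]
```

Run:
```python
from h import *
he=env.calibration('wrist')['hand_eye']
for uv in [(253,288.8),(253.4,289.5),(253,310),(253,269)]: print((hit('wrist',uv,np.array([0,0,-.0253]),np.array([0,0,1.]),he)*1000).round(1))
```

```text
[ -0.4  -0.3 -25.3]
[ -0.7  -0.2 -25.3]
[ -9.6  -0.3 -25.3]
[  8.   -0.3 -25.3]
```

>>> play_rows --steps '[{"claw":255,"dp":[0,0,-0.01],"angular":[0,0,0]},{"claw":255,"dp":[0,0,-0.02],"angular":[0,0,0]},{"claw":255,"dp":[0,0,-0.025],"angular":[0,0,0]},{"claw":255,"dp":[0,0,-0.025],"angular":[0,0,0]},{"claw":255,"dp":[0,0,-0.025],"angular":[0,0,0]},{"claw":255,"dp":[0,0,-0.025],"angular":[0,0,0]},{"claw":255,"dp":[0,0,-0.02],"angular":[0,0,0]},{"claw":255,"dp":[0,0,0],"angular":[0,0,0]}]'

```text
clock: 15.12
tcp_pos: [0.4702, -0.1011, 0.2123]
orientation: [0.002, -0.593, 0.805, -0.003]
wrist_force: [2.0, -0.3, -2.5]
finger_gap: 0.0356
```

Run:
```python
from h import *
A=st();W=mk(faceR(-90),f2w(10,-5.5,120));rows(A,W,8)
```

```text
t 15.12 face [  19.8 -265.5  124. ] phi -101.6 z [-0.566 -0.002 -0.824] F [ 0.2 -0.2 -3.2] gap 0.0356
8 rows dp [-0.0321, 0.0055, 0.0] ang [4.29, -0.54, -1.69] mid [[0.478, -0.036, 0.212], [0.482, 0.029, 0.211], [0.482, 0.094, 0.208], [0.479, 0.159, 0.203]]
```

>>> play_rows --steps '[{"claw":255,"dp":[-0.0321,0.0055,0],"angular":[4.29,-0.54,-1.69]},{"claw":255,"dp":[-0.0321,0.0055,0],"angular":[4.29,-0.54,-1.69]},{"claw":255,"dp":[-0.0321,0.0055,0],"angular":[4.29,-0.54,-1.69]},{"claw":255,"dp":[-0.0321,0.0055,0],"angular":[4.29,-0.54,-1.69]},{"claw":255,"dp":[-0.0321,0.0055,0],"angular":[4.29,-0.54,-1.69]},{"claw":255,"dp":[-0.0321,0.0055,0],"angular":[4.29,-0.54,-1.69]},{"claw":255,"dp":[-0.0321,0.0055,0],"angular":[4.29,-0.54,-1.69]},{"claw":255,"dp":[-0.0321,0.0055,0],"angular":[4.29,-0.54,-1.69]}]'

```text
clock: 15.78
tcp_pos: [0.4757, 0.1606, 0.1993]
orientation: [0.206, -0.655, 0.694, -0.216]
wrist_force: [1.1, 1.3, -2.9]
finger_gap: 0.0358
```

>>> play_rows --steps '[{"claw":255,"dp":[0,0,0],"angular":[0,0,0]},{"claw":255,"dp":[0,0,0],"angular":[0,0,0]},{"claw":255,"dp":[0,0,0],"angular":[0,0,0]},{"claw":255,"dp":[0,0,0],"angular":[0,0,0]},{"claw":255,"dp":[0,0,0],"angular":[0,0,0]},{"claw":255,"dp":[0,0,0],"angular":[0,0,0]},{"claw":255,"dp":[0,0,0],"angular":[0,0,0]},{"claw":255,"dp":[0,0,0],"angular":[0,0,0]}]'

```text
clock: 16.45
tcp_pos: [0.4775, 0.1585, 0.1997]
orientation: [0.204, -0.654, 0.695, -0.215]
wrist_force: [0.2, -0.9, -1.2]
finger_gap: 0.0353
```

Run:
```python
from h import *
A=st();W=mk(faceR(-90),f2w(10,-5.5,82));rows(A,W,4)
p,d=env.read_camera('side');cv2.imwrite('pics/s2.png',cv2.resize(p[130:260,150:320,::-1],None,fx=4,fy=4,interpolation=2))
```

```text
t 16.45 face [  6.4  -6.  118. ] phi -90.2 z [-0.007  0.    -1.   ] F [-0.5 -0.9 -1.2] gap 0.0353
4 rows dp [-0.0001, -0.0009, 0.009] ang [0.1, 0.0, -0.05] mid [[0.483, 0.158, 0.193], [0.489, 0.158, 0.186], [0.495, 0.158, 0.179], [0.501, 0.158, 0.172]]
```

>>> play_rows --steps '[{"claw":255,"dp":[-0.0001,-0.0009,0.009],"angular":[0.1,0,-0.05]},{"claw":255,"dp":[-0.0001,-0.0009,0.009],"angular":[0.1,0,-0.05]},{"claw":255,"dp":[-0.0001,-0.0009,0.009],"angular":[0.1,0,-0.05]},{"claw":255,"dp":[-0.0001,-0.0009,0.009],"angular":[0.1,0,-0.05]},{"claw":255,"dp":[0,0,0],"angular":[0,0,0]},{"claw":255,"dp":[0,0,0],"angular":[0,0,0]},{"claw":255,"dp":[0,0,0],"angular":[0,0,0]},{"claw":255,"dp":[0,0,0],"angular":[0,0,0]}]'

```text
clock: 17.17
tcp_pos: [0.5005, 0.1585, 0.1726]
orientation: [0.207, -0.655, 0.693, -0.218]
wrist_force: [0.1, 0.4, -1.0]
finger_gap: 0.0356
```

Run:
```python
from h import *
A=st();W=mk(faceR(-90),f2w(10,-5.5,66));rows(A,W,4)
p,d=env.read_camera('side');cv2.imwrite('pics/s2.png',cv2.resize(p[130:260,150:320,::-1],None,fx=4,fy=4,interpolation=2))
```

```text
t 17.17 face [ 9.7 -4.6 82.6] phi -89.9 z [ 0.001  0.001 -1.   ] F [-0.5  0.4 -0.9] gap 0.0356
4 rows dp [0.0002, -0.0001, 0.0042] ang [-0.01, 0.02, 0.02] mid [[0.503, 0.158, 0.169], [0.505, 0.158, 0.166], [0.508, 0.157, 0.162], [0.51, 0.157, 0.159]]
```

View pics/s2.png

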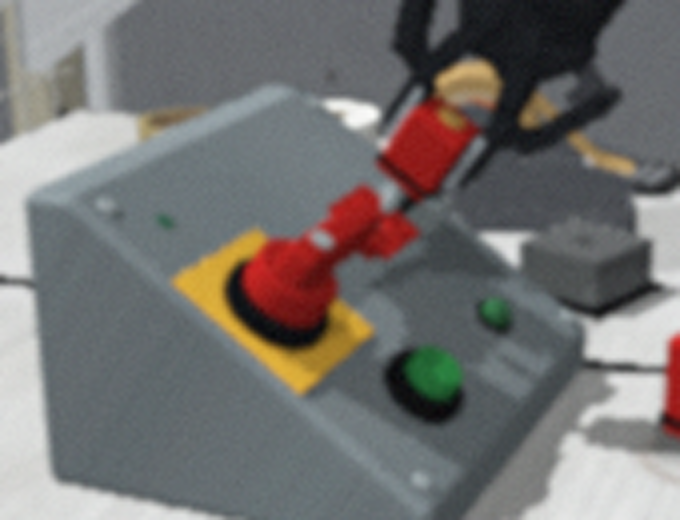

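>>> play_rows --steps '[{"claw":255,"dp":[0.0002,-0.0001,0.004],"angular":[0,0,0]},{"claw":255,"dp":[0.0002,-0.0001,0.004],"angular":[0,0,0]},{"claw":255,"dp":[0.0001,0,0.003],"angular":[0,0,0]},{"claw":255,"dp":[0,0,0.003],"angular":[0,0,0]},{"claw":255,"dp":[0,0,0],"angular":[0,0,0]},{"claw":255,"dp":[0,0,0],"angular":[0,0,0]},{"claw":255,"dp":[0,0,0],"angular":[0,0,0]},{"claw":255,"dp":[0,0,0],"angular":[0,0,0]}]'

```text
clock: 17.88
tcp_pos: [0.5086, 0.1575, 0.1607]
orientation: [0.206, -0.656, 0.693, -0.218]
wrist_force: [-0.0, 0.6, -2.9]
finger_gap: 0.0352
```

```bash
python3 -c "from h import *;st()"
```

```text
t 17.88 face [ 9.5 -5.1 68.2] phi -89.9 z [ 0.     0.001 -1.   ] F [-1.7  0.6 -2.4] gap 0.0352
```

>>> play_rows --steps '[{"claw":255,"dp":[0.0001,-0.0001,0.0025],"angular":[0,0,0]},{"claw":255,"dp":[0.0001,-0.0001,0.0025],"angular":[0,0,0]},{"claw":255,"dp":[0,0,0.0025],"angular":[0,0,0]},{"claw":255,"dp":[0,0,0.0025],"angular":[0,0,0]},{"claw":255,"dp":[0,0,0],"angular":[0,0,0]},{"claw":255,"dp":[0,0,0],"angular":[0,0,0]},{"claw":255,"dp":[0,0,0],"angular":[0,0,0]},{"claw":255,"dp":[0,0,0],"angular":[0,0,0]}]'

```text
clock: 18.55
tcp_pos: [0.5144, 0.157, 0.1526]
orientation: [0.206, -0.656, 0.693, -0.218]
wrist_force: [0.7, -0.3, -1.2]
finger_gap: 0.0353
```

```bash
python3 -c "from h import *;st()"
```

```text
t 18.55 face [ 9.7 -5.3 58.2] phi -89.9 z [ 0.     0.001 -1.   ] F [-0.1 -0.3 -1.4] gap 0.0353
```

>>> play_rows --steps '[{"claw":255,"dp":[0,0,0.0025],"angular":[0,0,0]},{"claw":255,"dp":[0,0,0.0025],"angular":[0,0,0]},{"claw":255,"dp":[0,0,0.002],"angular":[0,0,0]},{"claw":255,"dp":[0,0,0.002],"angular":[0,0,0]},{"claw":255,"dp":[0,0,0.001],"angular":[0,0,0]},{"claw":255,"dp":[0,0,0],"angular":[0,0,0]},{"claw":255,"dp":[0,0,0],"angular":[0,0,0]},{"claw":255,"dp":[0,0,0],"angular":[0,0,0]}]'

```text
clock: 19.22
tcp_pos: [0.5198, 0.1566, 0.1449]
orientation: [0.206, -0.656, 0.693, -0.218]
wrist_force: [-9.7, -0.9, 8.8]
finger_gap: 0.0354
```

```bash
python3 -c "from h import *;st()"
```

```text
t 19.22 face [ 9.8 -5.4 48.8] phi -89.9 z [ 0.001  0.001 -1.   ] F [-2.9 -1.4 12.7] gap 0.0354
```

>>> play_rows --steps '[{"claw":255,"dp":[0,0,-0.0005],"angular":[0,0,0]},{"claw":100,"dp":[0,0,0],"angular":[0,0,0]},{"claw":75,"dp":[0,0,0],"angular":[0,0,0]},{"claw":75,"dp":[0,0,0],"angular":[0,0,0]},{"claw":75,"dp":[0,0,0],"angular":[0,0,0]},{"claw":75,"dp":[0,0,-0.005],"angular":[0,0,0]},{"claw":75,"dp":[0,0,-0.01],"angular":[0,0,0]},{"claw":75,"dp":[0,0,-0.015],"angular":[0,0,0]}]'

```text
clock: 19.88
tcp_pos: [0.5021, 0.1573, 0.1686]
orientation: [0.205, -0.656, 0.693, -0.218]
wrist_force: [-1.1, 0.0, 0.1]
finger_gap: 0.0607
```

>>> play_rows --steps '[{"claw":75,"dp":[0,0,-0.02],"angular":[0,0,0]},{"claw":75,"dp":[0,0,-0.02],"angular":[0,0,0]},{"claw":75,"dp":[0,0,-0.02],"angular":[0,0,0]},{"claw":255,"dp":[0,0,0],"angular":[0,0,0]},{"claw":255,"dp":[0,0,0],"angular":[0,0,0]},{"claw":255,"dp":[0,0,0],"angular":[0,0,0]},{"claw":255,"dp":[0,0,0],"angular":[0,0,0]},{"claw":255,"dp":[0,0,0],"angular":[0,0,0]}]'

```text
clock: 20.55
tcp_pos: [0.4681, 0.1592, 0.2172]
orientation: [0.205, -0.656, 0.693, -0.218]
wrist_force: [-0.4, 0.9, 0.8]
finger_gap: 0.0007
```

Run:
```python
from h import *
A=st();p,d,Tc=shot('w8');W=wcloud(d,Tc);f=(W-C)@R*1000;m=masks(p)
k=m['red']&(abs(f[...,0]-10)<30)&(abs(f[...,1]+5)<30);print('lock top z',np.percentile(f[k][:,2],[50,80,95]).round(1), 'expected 74')
cv2.imwrite('pics/w8c.png',cv2.resize(p[:,:,::-1],None,fx=1.5,fy=1.5,interpolation=2))
g=m['green'];nc,lab,s,ce=cv2.connectedComponentsWithStats(g.astype(np.uint8))
for i in range(1,nc):
    if s[i,4]>100: print(ce[i],s[i],np.median(f[lab==i],0).round(1),w2f(hit('wrist',ce[i],f2w(0,0,23.5),R[:,2],Tc)).round(1))
B=mk(faceR(-90),f2w(-75,60,100));rows(A,B,8)
```

```text
t 20.55 face [  8.7  -5.8 137.7] phi -89.9 z [-0.002  0.    -1.   ] F [0.1 0.8 0.9] gap 0.0007
lock top z [73.5 74.4 75.4] expected 74
[352.96097561 128.60243902] [342 116  25  24 410] [-70.8 -54.6  11.2] [-67.3 -55.6  23.5]
[348.43969298 261.07017544] [329 245  38  34 912] [-73.2  55.2  23.4] [-72.7  54.9  23.5]
8 rows dp [-0.0082, 0.0105, 0.0047] ang [0.01, 0.0, 0.01] mid [[0.457, 0.176, 0.197], [0.446, 0.193, 0.178], [0.436, 0.21, 0.158], [0.425, 0.228, 0.138]]
```

View pics/w8c.png

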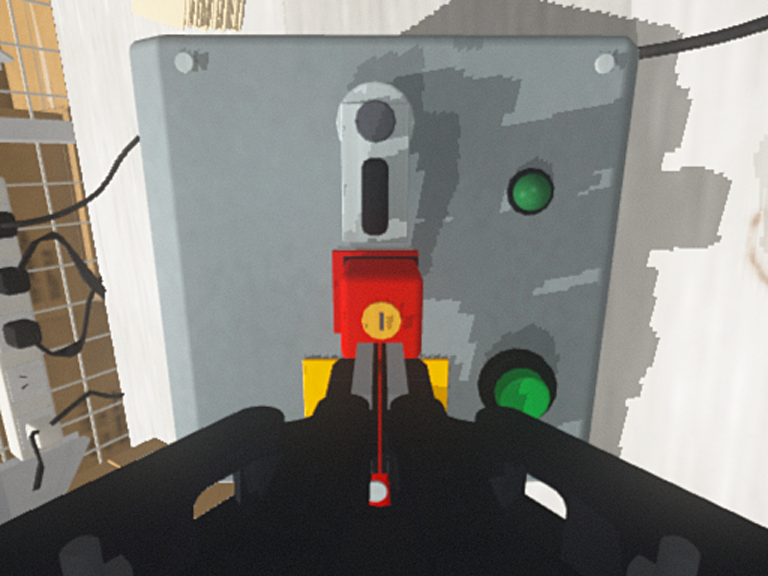

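>>> play_rows --steps '[{"claw":255,"dp":[-0.0082,0.0105,0.0047],"angular":[0,0,0]},{"claw":255,"dp":[-0.0082,0.0105,0.0047],"angular":[0,0,0]},{"claw":255,"dp":[-0.0082,0.0105,0.0047],"angular":[0,0,0]},{"claw":255,"dp":[-0.0082,0.0105,0.0047],"angular":[0,0,0]},{"claw":255,"dp":[-0.0082,0.0105,0.0047],"angular":[0,0,0]},{"claw":255,"dp":[-0.0082,0.0105,0.0047],"angular":[0,0,0]},{"claw":255,"dp":[-0.0082,0.0105,0.0047],"angular":[0,0,0]},{"claw":255,"dp":[-0.0082,0.0105,0.0047],"angular":[0,0,0]}]'

```text
clock: 21.27
tcp_pos: [0.4244, 0.2278, 0.1384]
orientation: [0.206, -0.656, 0.693, -0.218]
wrist_force: [0.0, 0.2, -0.2]
finger_gap: -0.0001
```

>>> play_rows --steps '[{"claw":255,"dp":[0,0,0.02],"angular":[0,0,0]},{"claw":255,"dp":[0,0,0.02],"angular":[0,0,0]},{"claw":255,"dp":[0,0,0.015],"angular":[0,0,0]},{"claw":255,"dp":[0,0,0],"angular":[0,0,0]},{"claw":255,"dp":[0,0,0],"angular":[0,0,0]},{"claw":255,"dp":[0,0,0],"angular":[0,0,0]},{"claw":255,"dp":[0,0,0],"angular":[0,0,0]},{"claw":255,"dp":[0,0,0],"angular":[0,0,0]}]'

```text
clock: 21.93
tcp_pos: [0.4564, 0.2262, 0.0955]
orientation: [0.207, -0.655, 0.693, -0.218]
wrist_force: [-0.4, 1.5, -0.1]
finger_gap: 0.0001
```

Run:
```python
from h import *
A=st();B=mk(faceR(-90),f2w(-75,59.5,32));rows(A,B,4)
p,d,Tc=shot('w9');m=masks(p)['green'];nc,lab,s,ce=cv2.connectedComponentsWithStats(m.astype(np.uint8))
for i in range(1,nc):
    if s[i,4]>100: print(ce[i],s[i],w2f(hit('wrist',ce[i],f2w(0,0,12),R[:,2],Tc)).round(1))
```

```text
t 21.93 face [-73.7  60.4  46.8] phi -89.9 z [ 0.001  0.002 -1.   ] F [-0.5  1.5  0.2] gap 0.0001
4 rows dp [0.0002, 0.0003, 0.0037] ang [-0.02, 0.03, 0.02] mid [[0.458, 0.226, 0.092], [0.46, 0.226, 0.089], [0.462, 0.225, 0.086], [0.464, 0.225, 0.083]]
[253.887471    10.77610209] [234   0  41  26 862] [-74.1 -49.6  12. ]
[254.22247706 220.72629969] [ 226  204   57   36 1308] [-74.5  55.6  12. ]
```

>>> play_rows --steps '[{"claw":255,"dp":[0.0002,0.0003,0.005],"angular":[0,0,0]},{"claw":255,"dp":[0.0002,0.0003,0.005],"angular":[0,0,0]},{"claw":255,"dp":[0.0002,0.0002,0.004],"angular":[0,0,0]},{"claw":255,"dp":[0,0,0.003],"angular":[0,0,0]},{"claw":255,"dp":[0,0,0.003],"angular":[0,0,0]},{"claw":255,"dp":[0,0,0.003],"angular":[0,0,0]},{"claw":255,"dp":[0,0,0.002],"angular":[0,0,0]},{"claw":255,"dp":[0,0,0],"angular":[0,0,0]}]'

```text
clock: 22.65
tcp_pos: [0.4688, 0.2247, 0.0755]
orientation: [0.207, -0.656, 0.692, -0.219]
wrist_force: [-35.7, -3.3, 43.9]
finger_gap: -0.0001
```

```bash
python3 -c "from h import *;st()"
```

```text
t 22.65 face [-75.   59.6  23.3] phi -89.8 z [ 0.002  0.001 -1.   ] F [-4.  -5.4 56.3] gap -0.0001
```

>>> play_rows --steps '[{"claw":255,"dp":[0,0,-0.003],"angular":[0,0,0]},{"claw":255,"dp":[0,0,-0.006],"angular":[0,0,0]},{"claw":255,"dp":[0,0,-0.012],"angular":[0,0,0]},{"claw":255,"dp":[0,0,-0.02],"angular":[0,0,0]},{"claw":255,"dp":[0,0,-0.025],"angular":[0,0,0]},{"claw":255,"dp":[0,0,-0.025],"angular":[0,0,0]},{"claw":255,"dp":[0,0,-0.025],"angular":[0,0,0]},{"claw":255,"dp":[0,0,-0.02],"angular":[0,0,0]}]'

```text
clock: 23.32
tcp_pos: [0.3912, 0.2287, 0.1861]
orientation: [0.206, -0.656, 0.693, -0.218]
wrist_force: [0.7, 0.1, -0.4]
finger_gap: 0.0
```

>>> play_rows --steps '[{"claw":255,"dp":[0.02,0,-0.01],"angular":[0,0,0]},{"claw":255,"dp":[0.02,0,0],"angular":[0,0,0]},{"claw":255,"dp":[0.02,0,0],"angular":[0,0,0]},{"claw":255,"dp":[0.01,0,0],"angular":[0,0,0]},{"claw":255,"dp":[0,0,0],"angular":[0,0,0]},{"claw":255,"dp":[0,0,0],"angular":[0,0,0]},{"claw":255,"dp":[0,0,0],"angular":[0,0,0]},{"claw":255,"dp":[0,0,0],"angular":[0,0,0]}]'

```text
clock: 23.98
tcp_pos: [0.3826, 0.1598, 0.1932]
orientation: [0.206, -0.656, 0.693, -0.218]
wrist_force: [-0.3, 0.9, -0.3]
finger_gap: -0.0001
```

Run:
```python
from h import *
st();p,d,Tc=shot('w10');f=(wcloud(d,Tc)-C)@R*1000;m=masks(p)
nc,lab,s,ce=cv2.connectedComponentsWithStats(m['green'].astype(np.uint8))
for i in range(1,nc):
    if s[i,4]>100: print('green',s[i],np.median(f[lab==i],0).round(1))
k=m['red']&(abs(f[...,0]-10)<30)&(abs(f[...,1]+5)<30)&(f[...,2]>65);print('lock top',k.sum(),np.median(f[k],0).round(1) if k.any() else 0)
q,_=env.read_camera('side');cv2.imwrite('pics/fin.png',np.vstack([cv2.resize(x,(400,300)) for x in (p[:,:,::-1],q[:,:,::-1])]))
```

```text
t 23.98 face [-75.  -10.1 166.9] phi -89.9 z [-0.     0.002 -1.   ] F [-0.5  0.9 -0.1] gap -0.0001
green [241 120  19  21 251] [-71.6 -54.3  11.9]
lock top 2129 [ 4.5 -9.5 74. ]
```

View pics/fin.png

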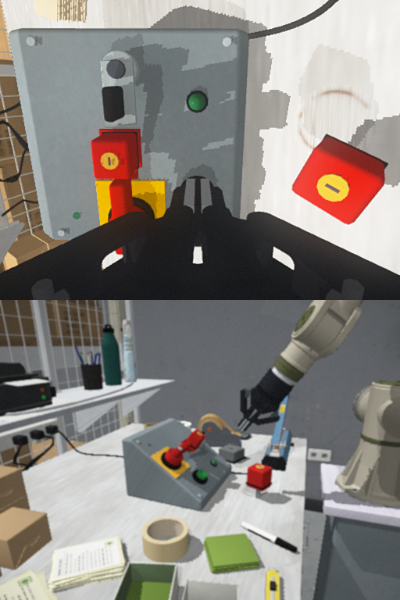

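Run:
```python
from h import *
p,d=env.read_camera('side');W=cloud('side',d);m=masks(p)['green'];p0=np.load('/tmp/side.npz')['p'];m0=masks(p0)['green'];s=np.s_[205:240,240:275]
for q in(m0,m): ys,xs=np.nonzero(q[s]);print(len(xs),xs.mean()+240,ys.mean()+205)
r=np.s_[275:335,175:250];print('tape diff',np.abs(p[r].astype(int)-p0[r]).mean())
t,_=env.read_camera('top');t0=np.load('/tmp/top.npz')['p'];r=np.s_[112:155,338:383];print('paper roll diff',np.abs(t[r].astype(int)-t0[r]).mean())
print(env.hand_in())
```

```text
168 259.05357142857144 221.72619047619048
173 259.2485549132948 221.64161849710982
tape diff 5.813555555555555
paper roll diff 1.3448751076658054
the job is handed in; nothing more can be done
None
```

The isolator is locked out and the job is handed in at about 24 s of the 72 s allowed; the hand-in reports no verdict.

1. **Handle:** I pushed it to its stop. It held still against 13 N, and later views show it pointing right at off.
2. **Hasp:** I gripped its fin and swung the leaf about 73° to 0. From above, its hole was centred under the handle's hole to about 1 mm.
3. **Lock:** I took the smaller red lock from the grey stand and lowered its pin through both holes without contact until the body met the handle. After release its top measured 74 mm out from the face, which is the expected height when seated.
4. **Button:** I pressed it the full 8 mm, which reached 56 N at the fingertips, more than it needed. It came back out: the green cap in the side view is where it was at the start, within 0.2 pixels.

**Last checks:**
- **Paper roll:** its spot in the top view is unchanged.
- **Tape roll:** the image difference around it in the side view was larger (5.8 grey levels against 1.3). I took this for changed shadows or noise: the roll looks unmoved and the arm never went near it.
- **Lock position:** the last wrist view put its top about 5 mm off the hole centre, at face (4.5, -9.5) instead of (10, -5). I put this down to the oblique view also catching the body's sides, since the height was right.

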